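Clamp a pine block in the bench screw press

ROBOT

A 6-joint arm with a two-finger parallel gripper is mounted at the origin on a cart in front of the work surface, level with it; the furniture and walls round the work are solid. World frame = base frame: x ahead of the robot, y to its left, z up, the work surface at z = 0. Lengths are in mm, angles in rad, forces in N, time in s.
With the tool pointing down it reaches from about 300 to 775 mm from the base axis. Payload 14.6 kg.
Tool frame: the origin (TCP) lies at the very end of the fingers, on their centre line; the grasp point (between the pads) lies 19 mm behind it; z points along the fingers, y is the line along which they close (so a half turn about z gives the same grasp; the last joint's range is limited). The gripper opens to 94 mm and grips with 3 to 60 N. Pads are 16 mm wide; open, the fingers measure 119 mm over their backs; the gripper's body (75 mm by 177 mm) begins 78 mm behind the grasp point.
Start: joints at [-1.268, 0.3, 1.521, -0, 1.321, -0.067], TCP at [198.778, -512.812, 205.446] pointing down, gripper open.
Joint ranges: [-3.03, 3.03], [-0.79, 2.21], [0.23, 2.52], [-1.04, 4.18], [0, 3.07], [-2.55, 2.55]. Speed limits (rad/s): [2.22, 2.22, 2.57, 3.14, 3.14, 3.14].

INTERFACE

Orientations are given as [roll, pitch, yaw] about the fixed x, y, z axes, in that order (R = Rz(yaw) Ry(pitch) Rx(roll)).
In Python, from cell import manip, eyes, ticket gives the robot as it stands. The module is installed in compiled form; this text tells all that it offers.
- The arm moves only by the tool arm_command, never from a script. Its argument "plan" is a list of rows, each a list of 5 numbers: the opening, from -1 (shut) to 1 (fully open), then the shift along the tool's x, y, z in m, then the turn about the tool's z in rad. In form: [[jaw, dx, dy, dz, roll], ...]. A call has 1 to 20 rows; each row shifts and turns the commanded pose from where the row before left it, along the tool's axes as they then stand; what a row does not reach is not made up. A row lasts 1/8 s, in which the tool goes at most 62.5 mm and 10.7 degrees, less where a joint would pass 70% of its speed; a pose out of reach is approached as far as the arm can. A call is refused whole if a number of a shift passes 0.0625 or a number of a turn 0.188, either way. A call with a gripper value outside its range is refused whole. The fingers move at their own pace and stop on an object; "newtons" is the grip in N (left out, the last holds). Time passes only in rows, so rows that do not move let the fingers close. It gives the time, the measured TCP pose, the force, the opening and the grip force at its end, in the units of the state.
- manip.read_state(): the state, without advancing time (a new reading comes with each control period).
- eyes.camera(name): name is "side" or "top" or "wrist"; returns a dict with "img" (420x560x3 uint8, blue, green, red), "z_map" (420x560 float32, mm along the optical axis (not along the pixel's ray), 0 where there is no reading), "fx", "fy", "cx", "cy" (pixels), "eye" and "orientation" of the camera in the world. Camera axes: x right, y down, z forward; pixel columns grow to the right and rows downward; lengths in mm; the calibration is good to about 2 mm. The wrist camera is an equidistant fisheye: a pixel r from the principal point sees the ray r / f radians off the axis. A picture is of the moment at which its call begins.
- ticket.sign_off(): hands the job in; it is judged then, once.
The state is a dict: "clock": time; "joints": joint angles; "qd": joint speeds; "effort": joint torques, N m; "eef_pos": TCP position; "eef_rot": TCP orientation; "wrist_force": force on the tool from outside, world axes, zero at the start; "moment": the same for the moment, N m; "finger_gap": finger opening in mm; "finger_force": force on a finger pad.
Only numpy, scipy, OpenCV 4.12 (cv2) and the standard library are available. Lean on these libraries where they do the work, as an engineer would, in place of code of your own. Each camera call takes 0.05 s, during which the arm holds its last target. There are 200 camera calls.

TASK

Slide the pine block along the channel of the blue bench press until it is fully home against the end stop. Then screw the press down by turning its red knob clockwise, letting the hand sink with the knob, until the orange sprung foot holds the block with a moderate force of about 15 N (never more than 25 N), and let go. Leave the hole saw, the wax tin and the tape measure where they are.

Things in the scene. Friction and masses are not known exactly. Their poses are not given: they have to be found in the camera images.
- press: blue bench screw press, fixed. Origin on the bench under the upright screw's axis; z up, y along the channel towards the end stop. Bed 12 mm thick, 96 mm wide in x, y -140 to +85 mm. On it two rails 14 mm high form a channel 49 mm wide, centred on x = 0, open at the -y end, closed by the end stop, 26 mm high
- press_stop (a point): middle of the end stop's face at the level of the bed's top: at x 0, y +25 mm, z 12 mm in the press's frame. The block is home when its far end touches this face, i.e. when its centre is 50 mm before it (y = -25 mm in the press's frame)
- press_head: column and arm of the press, fixed, with all they carry; axes and origin of the press. Arm 40 mm wide, y -22 to +75 mm, 108 to 128 mm (nut 132 mm) above the bench. On the screw's lower end is a brass sleeve and under it the sprung foot, an orange disc 28 mm across. The sleeve is locked at a height not measured: the foot starts 3 to 19 mm above the block's top
- press_nut (a point): top of the brass nut on the arm, on the screw's axis, 132 mm above the bench. The foot is on a preloaded spring: 8 N as soon as it touches, then 2.5 N per mm (17.5 N per radian of knob), up to 12 mm. Turning the knob down takes 0.20 N m of thread friction, plus 0.007 N m per newton of foot force; each newton of push (pull) by the hand along the screw takes off (adds) 0.007 N m
- press_knob (a joint): turn of the knob in rad, 0 at the top, grows clockwise seen from above, up to 4.6. The steep thread lowers knob, screw and foot together by 7 mm per radian. It starts at 0 to 0.55, and holds itself when let go. Thread friction always acts against the last motion: turning back takes 0.20 N m the other way, less the foot's 0.007 N m per newton
- press_knob_grip (a point): point on the screw's axis in the knob's red grip bar. The bar is 52 mm long along this point's x, 14 mm thick along its y, and reaches from 20 mm below the point to 13 mm above it; a white line marks its top. Below the bar is a disc 44 mm across, 8 mm thick. The point is 195 mm above the bench at knob 0, 7 mm lower per radian
- block: pine block with a dark knot, 45 mm wide (x), 100 mm long (y), 38 mm high, 0.1 kg, loose in the channel of the press, 35 to 65 mm short of home; origin at the centre of its underside, y along the channel. It rests on the bed, 12 mm above the bench
- hole_saw: grey steel hole saw, 50 mm across, 60 mm high, stands beside the press; bystander
- wax_tin: round wax tin with a red lid, 86 mm across, 39 mm high; bystander
- tape_measure: yellow tape measure, 74 x 100 x 37 mm; bystander
Mind the look-alikes: they are no part of the job. What is shaped like the block but purple is not meant.

How it is judged:
By the outcome, as a careful person would: the job done as asked, in the order asked, and still so for the second after the job is handed in, with the robot touching nothing.
It also fails if it takes over 72 s, if anything falls off the work surface, if the arm or the gripper's body presses on something with over 40 N, if the wrist force passes 120 N, or if a joint passes its speed limit or range.

## Working session

There is one attempt and no reset: what is moved stays moved. The work goes in short steps, Python scripts to look and compute and a tool call to move; the robot and the scene stay as the last step left them, time stands still between calls to the robot, and variables do not carry over. Pictures are saved under pics/ and viewed, at most 10 in all, crops included, and the job is handed in when it is done.

Besides the shell and the picture viewer there is one more tool, called after ">>>" as name(argument=value, ...) on one line, values as JSON. arm_command: Moves the arm, as the interface text tells. Its arguments: {"type":"object","properties":{"plan":{"type":"array"},"newtons":{"type":"number"}},"required":["plan"]}

```bash
mkdir -p pics
cat > h.py <<'E'
import numpy as np, cv2
from scipy.spatial.transform import Rotation as R
from cell import manip, eyes, ticket
def cam(n):
    c=eyes.camera(n); return c
def rot(c):
    o=np.array(c["orientation"],float)
    return o if o.shape==(3,3) else R.from_euler('xyz',o).as_matrix()
def pts(c):
    h,w=c["z_map"].shape; v,u=np.mgrid[:h,:w]; z=c["z_map"]
    p=np.stack([(u-c["cx"])/c["fx"]*z,(v-c["cy"])/c["fy"]*z,z],-1)
    q=p@rot(c).T+np.array(c["eye"]); q[z<=0]=np.nan; return q
E
python3 - <<'E'
from h import *
s=manip.read_state(); print(s)
for n in("top","side"):
    c=cam(n); cv2.imwrite(f"pics/{n}0.png",c["img"]); np.savez(f"{n}0.npz",**{k:v for k,v in c.items()})
    print(n,c["eye"],c["orientation"],c["fx"],c["cx"],c["cy"])
E
```

```text
{'clock': 0.0, 'joints': array([-1.26765920e+00,  3.00484428e-01,  1.52158708e+00,  2.49198978e-05,
        1.32069132e+00, -6.66274229e-02]), 'qd': array([-0.00099138, -0.00028812, -0.00102638,  0.00013804, -0.00055101,
       -0.00022148]), 'effort': array([ 2.07785175e-03, -5.31804764e+01, -3.52732122e+01,  7.09599629e-02,
        2.44526449e-02, -9.20318575e-05]), 'eef_pos': array([ 198.67833072, -512.57930647,  204.876482  ]), 'eef_rot': array([-3.14042669e+00, -1.01991403e-04,  3.69758306e-01]), 'wrist_force': array([-0.00341949,  0.29616077, -0.56145804]), 'moment': array([-0.05183194, -0.04765411,  0.01597715]), 'finger_force': 0.0, 'finger_gap': 93.87999897425199}
top [ 281.51646991 -187.08933391 1414.0728638 ] [-2.98369942e+00  2.18903651e-03 -1.57358541e+00] 510.333658850741 277.8293024922587 214.71398777078252
side [ -157.46603839 -1052.38578658   777.29218621] [-2.12096263  0.01600367 -0.63665284] 471.6784409120362 279.2272598589146 203.25837793322944
```

View pics/top0.png

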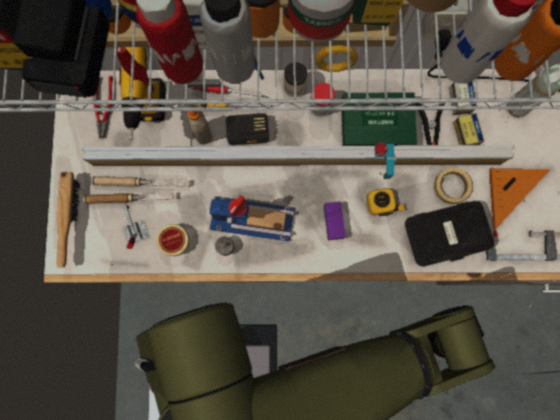

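View pics/side0.png

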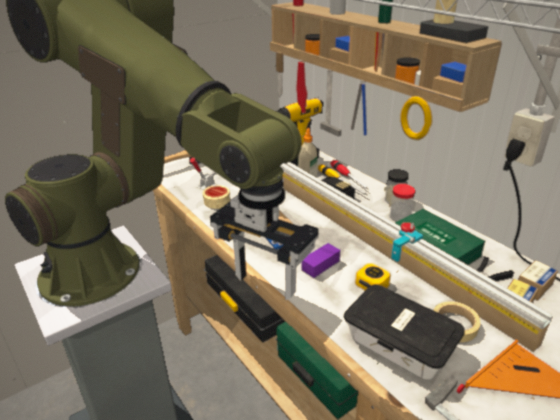

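Run:
```python
from h import *
c=dict(np.load("top0.npz")); q=pts(c); im=c["img"]
cr=cv2.resize(im[185:265,150:350],None,fx=4,fy=4,interpolation=cv2.INTER_CUBIC); cv2.imwrite("pics/crop0.png",cr)
hsv=cv2.cvtColor(im,cv2.COLOR_BGR2HSV)
roi=np.zeros(im.shape[:2],bool); roi[190:245,200:300]=1
z=q[...,2]
def rep(n,m):
    m=m&roi&np.isfinite(z); P=q[m]
    print(n,m.sum(),np.nanmean(P,0).round(1),"z",np.percentile(P[:,2],[5,50,95]).round(1))
    xy=P[:,:2].astype(np.float32); print("  rect",cv2.minAreaRect(xy))
H,S,V=[hsv[...,i] for i in range(3)]
rep("block",(H>8)&(H<28)&(S>60)&(z>42)&(z<58))
rep("blue",(H>100)&(H<130)&(S>90)&(z>5)&(z<45))
rep("bluetop",(H>100)&(H<130)&(S>90)&(z>110)&(z<145))
rep("red",((H<8)|(H>172))&(S>120)&(z>150))
print(z[190:245:6,205:300:8].round(0))
```

```text
block 603 [ 489.5 -151.8   51.1] z [46.1 51.  56. ]
  rect ((489.94610595703125, -151.47328186035156), (98.90653228759766, 45.85622787475586), 81.27130126953125)
blue 619 [ 477.6 -100.6   13.8] z [ 8.5 13.3 19.1]
  rect ((494.31646728515625, -112.02046203613281), (220.5980987548828, 91.42057037353516), 81.40489959716797)
bluetop 316 [502.2 -42.8 128.5] z [121.9 128.8 133.7]
  rect ((503.7125244140625, -59.414920806884766), (94.34423828125, 40.895511627197266), 82.00342559814453)
red 250 [498.1 -86.7 188.9] z [170.  188.5 208.5]
  rect ((498.545654296875, -84.13845825195312), (43.072532653808594, 40.53541946411133), 5.0513715744018555)
[[ -1.   4.   2.   2.   2.   0.   4.   7.   1.   1.  -2.  -2.]
 [  1.  -1.   3.  -3.   5.   6.   2.   2.  nan   1.  -2.   2.]
 [  7. 129. 129. 133. 209.  14.  14.   4.   5.   1.  -3.   0.]
 [  2. 127. 134. 174. 199. 175.  54.  25.  28.  15.  24.  13.]
 [  4. 122. 128. 132. 181. 129.  54.  55.  53.  54.  12.   4.]
 [ -1.  13.  26.  40.  15.  12.  52.  52.  50.  52.  16.  -1.]
 [  5.  16.  12.  17.  22.  25.  16.  38.  48.  54.  10.   3.]
 [ -2.   0.  -0.  15.   9.  13.  15.  12.  26.  27.  27.  -3.]
 [ -1.  -2.  45.  42.   2.  -1.  -4.   3.   8.  13.  10.  -1.]
 [ -2.   6.  67.  41.  -4.   0.   5.   1.   1.  -5.  -0.   0.]]
```

View pics/crop0.png

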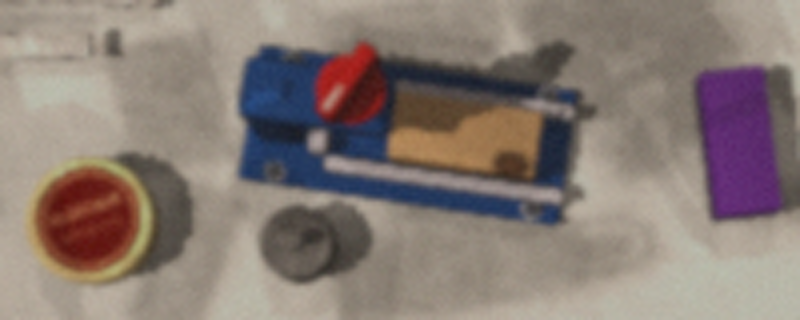

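The pine block with the knot is in the press channel at (268,218) in the top view. The look-alike is the purple block at (335,220), which I'm ignoring. The red knob is at (237,207); other red things are the tin lid at (172,238) and the jar cap at (325,95). The crop confirms that the block has a knot, that the end stop is on the left and that the open end is on the right.

>>> arm_command(plan=[[-1,0.018,-0.008,0,0],[-1,0.036,-0.0165,0,0],[-1,0.036,-0.0165,0,0],[-1,0.036,-0.0165,0,0],[-1,0.036,-0.0165,0,0],[-1,0.036,-0.0165,0,0],[-1,0.036,-0.0165,0,0],[-1,0.036,-0.0165,0,0],[-1,0.036,-0.0165,0,0],[-1,0.036,-0.0165,0,0],[-1,0.02,-0.0085,0,0],[-1,0,0,0,-0.131],[-1,0,0,0,-0.131],[-1,0,0,0,-0.131],[-1,0,0,0,-0.131],[-1,0,0,0,-0.131],[-1,0,0,0,-0.131],[-1,0,0,0,-0.131],[-1,0,0,0,-0.135],[-1,0,0,0,0]], newtons=20)

```text
clock: 2.6
eef_pos: [476.7, -227.2, 205.4]
eef_rot: [-3.141, -0.0, 1.422]
wrist_force: [-0.4, 0.9, -0.2]
finger_gap: 0.4
finger_force: 0.0
```

```bash
cat >> h.py <<'E'
O=np.array([498.8,-84.8,0]); A=np.radians(81.5-90)
PR=R.from_euler('z',A).as_matrix()
def press(p): return (np.asarray(p)-O)@PR
def shift(target_press):
    "tool-frame shift (mm) to a TCP target in the press frame"
    s=manip.read_state(); T=R.from_euler('xyz',s["eef_rot"]).as_matrix()
    return (PR@np.array(target_press,float)+O-s["eef_pos"])@T
def st():
    s=manip.read_state()
    print("t",round(s["clock"],2),"pos",s["eef_pos"].round(1),"press",press(s["eef_pos"]).round(1),"rot",s["eef_rot"].round(3),"j",s["joints"].round(2),"F",s["wrist_force"].round(1),"M",s["moment"].round(3),"gap",round(s["finger_gap"],1),round(s["finger_force"],1)); return s
E
python3 - <<'E'
from h import *
st(); c=cam("wrist"); cv2.imwrite("pics/wrist1.png",c["img"]); np.savez("wrist1.npz",**c)
print(press(c["eye"]),c["orientation"],c["fx"],c["cx"],c["cy"])
print(shift([0,-145,30]))
c=cam("side"); q=pts(c); m=(q[...,0]>350)&(q[...,0]<900)&(q[...,2]>60)&(abs(q[...,1]+85)<250)
P=q[m]; hi=P[P[:,2]>250]
for a in range(350,900,50):
    w=hi[(hi[:,0]>=a)&(hi[:,0]<a+50)]; print(a,len(w), w[:,2].min().round() if len(w) else '')
E
```

```text
t 2.6 pos [ 476.7 -227.2  205.4] press [  -0.8 -144.1  205.4] rot [-3.141 -0.     1.422] j [-0.51  0.25  1.58  0.    1.31 -0.36] F [-0.4  0.9 -0.2] M [-0.021 -0.058  0.003] gap 0.4 0.0
[ -0.81392583 -75.27546246 384.24042143] [ 2.90315267e+00  1.16833481e-03 -1.49127765e-01] 325.19226210127806 278.0798927212648 205.67216920469417
[ -0.79784422   0.79477376 175.4198786 ]
350 1742 304.0
400 2003 305.0
450 1991 250.0
500 454 303.0
550 103 303.0
600 0 
650 0 
700 0 
750 0 
800 4936 251.0
850 4141 374.0
```

View pics/wrist1.png

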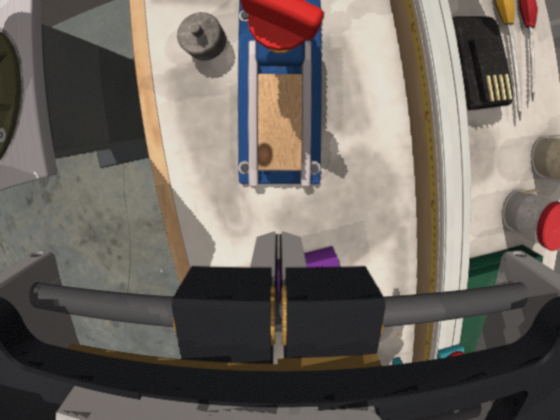

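The wrist view shows the press ahead, centred on column 280, with the pine block's knot at (265,155) and the red knob at (285,20). The camera sits 69 mm ahead of the tool in +x and would come near the knob during the push. I'll turn the tool so the camera faces away, skewed to stay inside joint 6's range.

>>> arm_command(plan=[[-1,0,0,0,0.181],[-1,0,0,0,0.181],[-1,0,0,0,0.181],[-1,0,0,0,0.181],[-1,0,0,0,0.181],[-1,0,0,0,0.181],[-1,0,0,0,0.181],[-1,0,0,0,0.181],[-1,0,0,0,0.181],[-1,0,0,0,0.181],[-1,0,0,0,0.181],[-1,0,0,0,0.181],[-1,0,0,0,0.181],[-1,0,0,0,0.181],[-1,0,0,0,0.188],[-1,0,0,0.04,0],[-1,0,0,0.05,0],[-1,0,0,0.05,0],[-1,0,0,0.033,0],[-1,0,0,0,0]])

```text
clock: 5.2
eef_pos: [475.6, -227.3, 30.7]
eef_rot: [3.139, 0.003, -1.302]
wrist_force: [0.8, 0.1, 0.1]
finger_gap: 0.4
finger_force: 0.0
```

Run:
```python
from h import *
st(); 
print("per 10mm +y", shift([0,-90,32]), shift([0,-144,32]))
```

```text
t 5.2 pos [ 475.6 -227.3   30.7] press [  -1.9 -144.4   30.7] rot [ 3.139e+00  3.000e-03 -1.302e+00] j [-0.52  0.47  1.74  0.    0.94  2.36] F [0.8 0.1 0.1] M [ 0.061 -0.055 -0.023] gap 0.4 0.0
per 10mm +y [-48.90531623 -23.79473207  -1.23598426] [ 0.45696981 -1.90049482 -1.32019607]
```

>>> arm_command(plan=[[-1,-0.0035,-0.0017,0,0],[-1,-0.0035,-0.0017,0,0],[-1,-0.0035,-0.0017,0,0],[-1,-0.0035,-0.0017,0,0],[-1,-0.0035,-0.0017,0,0],[-1,-0.0035,-0.0017,0,0],[-1,-0.0035,-0.0017,0,0],[-1,-0.0035,-0.0017,0,0],[-1,-0.0035,-0.0017,0,0],[-1,-0.0035,-0.0017,0,0],[-1,-0.0035,-0.0017,0,0],[-1,-0.003,-0.0017,0,0]])

```text
clock: 6.7
eef_pos: [485.3, -182.4, 32.5]
eef_rot: [-3.142, -0.0, -1.3]
wrist_force: [-0.3, -1.5, 0.8]
finger_gap: 0.5
finger_force: 0.6
```

Run:
```python
from h import *
st(); c=cam("top"); q=pts(c); im=c["img"]
cv2.imwrite("pics/crop2.png",cv2.resize(im[185:265,170:320],None,fx=5,fy=5,interpolation=cv2.INTER_CUBIC))
print(shift([0,-88,31]))
```

```text
t 6.7 pos [ 485.3 -182.4   32.5] press [  1.1 -98.6  32.5] rot [-3.142 -0.    -1.3  ] j [-0.43  0.45  1.77  0.    0.93  2.44] F [-0.3 -1.5  0.8] M [-0.112 -0.037  0.007] gap 0.5 0.6
[-9.7709202  -3.22236395  1.42008447]
```

View pics/crop2.png

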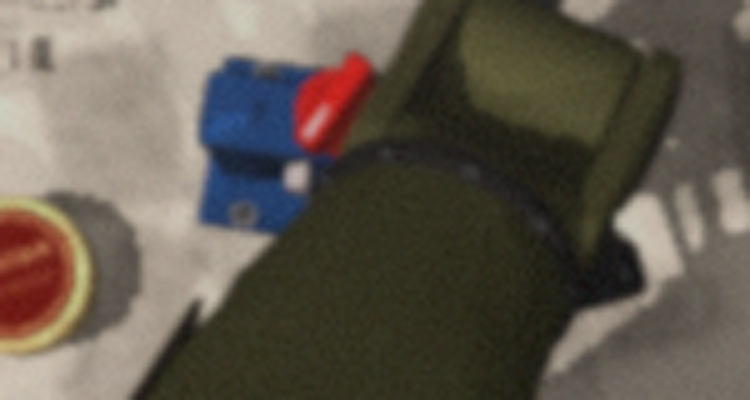

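The top view is blocked by the arm over the block; only the knob at (335,105) and the end stop are clear. The force is only 1.5 N, so the block is sliding. I'll keep pushing in small steps and watch the force.

>>> arm_command(plan=[[-1,-0.001,-0.0005,0,0],[-1,-0.001,-0.0005,0,0],[-1,-0.001,-0.0005,0,0],[-1,-0.001,-0.0005,0,0],[-1,-0.001,-0.0005,0,0],[-1,-0.001,-0.0005,0,0],[-1,-0.001,-0.0005,0,0],[-1,0,0,0,0]])

```text
clock: 7.75
eef_pos: [486.7, -174.9, 32.4]
eef_rot: [3.142, 0.0, -1.3]
wrist_force: [0.6, 0.1, 0.6]
finger_gap: 0.7
finger_force: 0.2
```

>>> arm_command(plan=[[-1,-0.0009,-0.0004,0,0],[-1,-0.0009,-0.0004,0,0],[-1,0,0,0,0]])

```text
clock: 8.12
eef_pos: [487.0, -173.3, 32.5]
eef_rot: [3.141, -0.0, -1.3]
wrist_force: [-0.0, -3.9, 1.7]
finger_gap: 0.6
finger_force: 2.1
```

>>> arm_command(plan=[[-1,-0.0009,-0.0004,0,0],[-1,0,0,0,0]])

```text
clock: 8.38
eef_pos: [487.1, -172.9, 32.7]
eef_rot: [3.141, -0.001, -1.3]
wrist_force: [-3.2, -9.7, 1.6]
finger_gap: 0.7
finger_force: 4.8
```

```bash
python3 -c "
from h import *
st()"
```

```text
t 8.38 pos [ 487.1 -172.9   32.7] press [  1.5 -88.9  32.7] rot [ 3.141e+00 -1.000e-03 -1.300e+00] j [-0.41  0.44  1.77 -0.    0.93  2.46] F [-3.2 -9.7  1.6] M [-1.602  0.476 -0.056] gap 0.7 4.8
```

About 10 N built up at the expected place (TCP y −88.9, predicted −87.4), so the block is against the end stop. I'll back off, rise and turn for the knob.

>>> arm_command(plan=[[-1,0.01,0.005,0,0],[-1,0.03,0.014,0,0],[-1,0.02,0.009,0,0],[-1,0,0,-0.05,0],[-1,0,0,-0.06,0],[-1,0,0,-0.06,0],[-1,0,0,-0.05,0],[1,0,0,0,-0.181],[1,0,0,0,-0.181],[1,0,0,0,-0.181],[1,0,0,0,-0.181],[1,0,0,0,-0.181],[1,0,0,0,-0.181],[1,0,0,0,-0.181],[1,0,0,0,-0.181],[1,0,0,0,-0.181],[1,0,0,0,-0.181],[1,0,0,0,-0.181],[1,0,0,0,-0.181]])

```text
clock: 10.75
eef_pos: [476.1, -237.5, 252.3]
eef_rot: [-3.141, -0.0, 0.878]
wrist_force: [-0.7, 0.0, 0.0]
finger_gap: 94.1
finger_force: 0.0
```

>>> arm_command(plan=[[1,0,0,0,-0.181],[1,0,0,0,-0.181],[1,0,0,0,-0.181],[1,0,0,0,-0.181],[1,0,0,0,-0.181],[1,0,0,0,-0.181],[1,0,0,0,-0.181],[1,0,0,0,-0.181],[1,0,0,0,-0.181],[1,0,0,0,0],[1,0,0,0,0]])

```text
clock: 12.12
eef_pos: [476.2, -237.4, 252.4]
eef_rot: [3.141, -0.0, 2.497]
wrist_force: [0.0, -0.8, -0.3]
finger_gap: 94.1
finger_force: 0.0
```

```bash
cat >> h.py <<'E'
def wpts(c):
    h,w=c["z_map"].shape; v,u=np.mgrid[:h,:w]; z=c["z_map"]
    a=(u-c["cx"])/c["fx"]; b=(v-c["cy"])/c["fy"]; t=np.hypot(a,b)+1e-9; k=np.tan(t)/t*z
    p=np.stack([a*k,b*k,z],-1); q=p@rot(c).T+np.array(c["eye"]); q[z<=0]=np.nan; return q
E
python3 - <<'E'
from h import *
s=st(); c=cam("wrist"); q=wpts(c); im=c["img"]; cv2.imwrite("pics/wrist3.png",im)
P=(q-O)@PR
hsv=cv2.cvtColor(im,cv2.COLOR_BGR2HSV); H,S,V=[hsv[...,i] for i in range(3)]
z=P[...,2]; near=np.hypot(P[...,0],P[...,1])<60
red=((H<8)|(H>172))&(S>120)&near
def rep(n,m):
    A=P[m]; print(n,m.sum(),A.mean(0).round(1) if len(A) else'', np.percentile(A[:,2],[5,50,95]).round(1), cv2.minAreaRect(A[:,:2].astype(np.float32)))
    print("   pix",np.argwhere(m).mean(0)[::-1])
rep("red",red); rep("bartop",red&(z>196)); 
wl=(S<90)&(V>130)&near&(z>185)
if wl.sum(): rep("white",wl)
bl=(H>8)&(H<28)&(S>60)&(z>44)&(z<57)&(abs(P[...,0])<35)&(abs(P[...,1]+60)<90)
rep("block",bl)
E
```

```text
t 12.12 pos [ 476.2 -237.4  252.4] press [ 2.000e-01 -1.543e+02  2.524e+02] rot [ 3.141 -0.     2.497] j [-0.53  0.23  1.5   0.    1.41 -1.46] F [ 0.  -0.8 -0.3] M [-0.02  -0.15   0.044] gap 94.1 0.0
red 2370 [ -2.4  -6.7 188.4] [170.3 190.4 204.7] ((-3.9760618209838867, -8.708358764648438), (31.399789810180664, 49.40967559814453), 65.68729400634766)
   pix [437.97468354 129.80506329]
bartop 992 [ 1.000e-01 -3.400e+00  2.027e+02] [197.2 203.5 205.1] ((-0.46022987365722656, -0.96209716796875), (14.108004570007324, 49.692359924316406), 63.803096771240234)
   pix [450.26310484 131.43548387]
white 92 [ -8.1   3.7 203.7] [193.  204.8 206. ] ((2.851184844970703, 0.6518115997314453), (11.061120986938477, 48.82803726196289), 60.57680892944336)
   pix [453.88043478 117.88043478]
block 2332 [ -2.1 -36.8  49.5] [48.1 49.5 50.9] ((-0.6282596588134766, -26.469322204589844), (45.45311737060547, 100.19142150878906), 2.5607645511627197)
   pix [363.22727273 139.10891938]
```

View pics/wrist3.png

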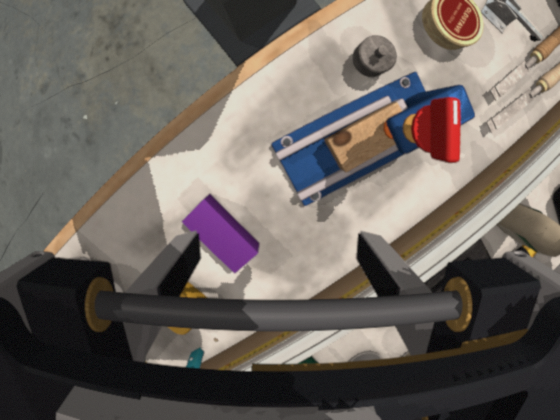

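The wrist view shows the knob's bar at (448,130), the block inside the press at (363,139) with its centre at y ≈ −26, i.e. home, and the purple block at (222,232). Next I'll move over the knob.

```bash
python3 -c "
from h import *
print(shift([-0.4,-0.7,252]))"
```

```text
[ 73.53654975 134.83895596   0.42849928]
```

>>> arm_command(plan=[[1,0.0095,0.0178,0,0],[1,0.016,0.0293,0,0],[1,0.016,0.0293,0,0],[1,0.016,0.0293,0,0],[1,0.016,0.0293,0,0],[1,0,0,0,-0.04],[1,0,0,0,0],[1,0,0,0,0]])

```text
clock: 13.18
eef_pos: [497.9, -85.0, 252.5]
eef_rot: [3.142, -0.0, 2.54]
wrist_force: [0.1, 0.7, -1.3]
finger_gap: 93.9
finger_force: 0.0
```

Run:
```python
from h import *
s=st(); c=cam("wrist"); q=wpts(c); im=c["img"]; cv2.imwrite("pics/wrist4.png",im)
P=(q-O)@PR
hsv=cv2.cvtColor(im,cv2.COLOR_BGR2HSV); H,S,V=[hsv[...,i] for i in range(3)]
z=P[...,2]; near=np.hypot(P[...,0],P[...,1])<50
red=((H<8)|(H>172))&(S>120)&near&(z>197)
A=P[red]; print(red.sum(), A.mean(0), np.percentile(A[:,2],[5,50,95]), cv2.minAreaRect(A[:,:2].astype(np.float32)))
print(shift([-0.4,-0.7,178]))
```

```text
t 13.18 pos [497.9 -85.  252.5] press [ -0.9  -0.3 252.5] rot [ 3.142 -0.     2.54 ] j [-0.24  0.17  1.58  0.    1.4  -1.21] F [ 0.1  0.7 -1.3] M [ 0.06  -0.195 -0.021] gap 93.9 0.0
1101 [ -0.59502701   0.56620208 203.50325631] [200.95491172 203.74318601 205.12390301] ((-0.49840354919433594, 0.7233810424804688), (13.504199981689453, 50.617393493652344), 63.63780975341797)
[-4.96385143e-01  9.01193039e-03  7.44749668e+01]
```

View pics/wrist4.png

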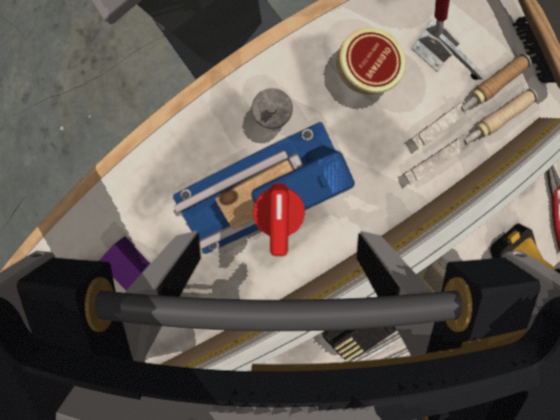

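The bar is vertical in the wrist view at (280,222), centred between the fingers. I'll go down and grip.

>>> arm_command(plan=[[1,0,0.001,0.02,0],[1,0,0,0.025,0],[1,0,0,0.019,0],[1,0,0,0.01,0],[1,0,0,0,0],[-1,0,0,0,0],[-1,0,0,0,0],[-1,0,0,0,0],[-1,0,0,0,0],[-1,0,0,0,0],[-1,0,0,0,0]], newtons=50)

```text
clock: 14.6
eef_pos: [498.5, -84.4, 178.4]
eef_rot: [-3.142, -0.0, 2.541]
wrist_force: [0.3, -0.1, 0.7]
finger_gap: 37.5
finger_force: 0.0
```

Run:
```python
from h import *
st(); c=cam("side"); im=c["img"]; cv2.imwrite("pics/side5.png",cv2.resize(im[130:330,160:420],None,fx=3,fy=3,interpolation=cv2.INTER_CUBIC))
for n,p in dict(foot=[0,0,60],knob=[0,0,190]).items():
    w=PR@np.array(p)+O; v=rot(c).T@(w-c["eye"]); print(n,c["fx"]*v[0]/v[2]+c["cx"],c["fy"]*v[1]/v[2]+c["cy"],c["fy"]/v[2])
```

```text
t 14.6 pos [498.5 -84.4 178.4] press [ -0.3   0.4 178.4] rot [-3.142 -0.     2.541] j [-0.24  0.23  1.68 -0.    1.24 -1.21] F [ 0.3 -0.1  0.7] M [ 0.063 -0.127 -0.024] gap 37.5 0.0
foot 266.8245039603446 203.69113328337352 0.34399643760089305
knob 265.42476845948113 163.61033512377537 0.3619349247914294
```

>>> arm_command(plan=[[-1,0,0,0,0],[-1,0,0,0,0],[-1,0,0,0,0],[-1,0,0,0,0]])

```text
clock: 15.15
eef_pos: [498.3, -84.7, 178.5]
eef_rot: [-3.141, -0.0, 2.541]
wrist_force: [-3.5, -3.1, 2.3]
finger_gap: 13.7
finger_force: 50.0
```

```bash
python3 -c "
from h import *
st()"
```

```text
t 15.15 pos [498.3 -84.7 178.5] press [-5.000e-01  1.000e-01  1.785e+02] rot [-3.141 -0.     2.541] j [-0.24  0.23  1.68 -0.    1.24 -1.21] F [-3.5 -3.1  2.3] M [-0.707  0.537 -0.128] gap 13.7 50.0
```

>>> arm_command(plan=[[-1,0,0,0.0007,0.1],[-1,0,0,0.0007,0.1]])

```text
clock: 15.4
eef_pos: [498.5, -84.5, 177.1]
eef_rot: [-3.141, 0.0, 2.338]
wrist_force: [-2.4, -2.1, 1.3]
finger_gap: 13.7
finger_force: 50.0
```

```bash
python3 -c "
from h import *
st()"
```

```text
t 15.4 pos [498.5 -84.5 177.1] press [ -0.4   0.2 177.1] rot [-3.141  0.     2.338] j [-0.24  0.23  1.68 -0.    1.23 -1.01] F [-2.4 -2.1  1.3] M [-0.541  0.23   0.158] gap 13.7 50.0
```

>>> arm_command(plan=[[-1,0,0,0.0007,0.1],[-1,0,0,0.0007,0.1]])

```text
clock: 15.65
eef_pos: [498.6, -84.4, 175.7]
eef_rot: [3.141, 0.0, 2.138]
wrist_force: [-2.0, -1.7, 0.0]
finger_gap: 14.1
finger_force: 50.0
```

```bash
python3 -c "
from h import *
st()"
```

```text
t 15.65 pos [498.6 -84.4 175.7] press [ -0.2   0.4 175.7] rot [3.141 0.    2.138] j [-0.24  0.23  1.68  0.    1.23 -0.81] F [-2.  -1.7  0. ] M [-0.323 -0.021  0.192] gap 14.1 50.0
```

```bash
cat >> h.py <<'E'
def avg(n=5):
    L=[]
    for i in range(n):
        s=manip.read_state(); L.append([s["moment"][2],s["wrist_force"][2],s["eef_rot"][2]]); eyes.camera("side")
    L=np.array(L); m,f,y=L.mean(0); print("t",round(s["clock"],2),"Mz",L[:,0].round(3),m.round(3),"Fz",f.round(2),"yaw",y.round(3),"turned",round(2.541-y,3),"foot N est",round((m+.007*f-.2)/.007,1))
E
python3 -c "
from h import *
avg()"
```

```text
t 15.85 Mz [ 0.192  0.083 -0.194 -0.218 -0.246] -0.077 Fz -0.0 yaw 2.14 turned 0.401 foot N est -39.5
```

>>> arm_command(plan=[[-1,0,0,0.0007,0.1],[-1,0,0,0.0007,0.1]])

```text
clock: 16.15
eef_pos: [498.8, -84.3, 174.4]
eef_rot: [3.141, 0.0, 1.94]
wrist_force: [2.2, -0.3, -0.2]
finger_gap: 13.4
finger_force: 50.0
```

```bash
python3 -c "
from h import *
avg()"
```

```text
t 16.35 Mz [ 0.193  0.021 -0.124 -0.215 -0.165] -0.058 Fz -0.74 yaw 1.941 turned 0.6 foot N est -37.6
```

>>> arm_command(plan=[[-1,0,0,0.0007,0.1],[-1,0,0,0.0007,0.1]])

```text
clock: 16.65
eef_pos: [499.0, -84.3, 173.0]
eef_rot: [3.14, 0.0, 1.741]
wrist_force: [5.3, -0.5, -1.8]
finger_gap: 13.5
finger_force: 50.0
```

```bash
python3 -c "
from h import *
avg()"
```

```text
t 16.85 Mz [ 0.204  0.109  0.005 -0.124 -0.125] 0.014 Fz -2.33 yaw 1.741 turned 0.8 foot N est -28.9
```

>>> arm_command(plan=[[-1,0,0,0.0008,0.1],[-1,0,0,0.0008,0.1]])

```text
clock: 17.15
eef_pos: [499.2, -84.3, 171.6]
eef_rot: [3.14, -0.0, 1.541]
wrist_force: [6.9, -0.2, -0.6]
finger_gap: 13.3
finger_force: 50.0
```

```bash
sed -i 's/n=5/n=1/' h.py; python3 -c "
from h import *
avg()"
```

```text
t 17.15 Mz [0.196] 0.196 Fz -0.58 yaw 1.541 turned 1.0 foot N est -1.2
```

>>> arm_command(plan=[[-1,0,0,0.0007,0.1],[-1,0,0,0.0007,0.1]])

```text
clock: 17.45
eef_pos: [499.5, -84.3, 170.2]
eef_rot: [3.139, -0.0, 1.341]
wrist_force: [9.4, -0.3, -2.0]
finger_gap: 13.7
finger_force: 50.0
```

```bash
python3 -c "
from h import *
avg()"
```

```text
t 17.45 Mz [0.153] 0.153 Fz -2.02 yaw 1.341 turned 1.2 foot N est -8.7
```

>>> arm_command(plan=[[-1,0,0,0.0007,0.1],[-1,0,0,0.0007,0.1]])

```text
clock: 17.75
eef_pos: [499.6, -84.4, 168.8]
eef_rot: [3.139, -0.001, 1.141]
wrist_force: [10.7, -1.0, -3.4]
finger_gap: 13.6
finger_force: 50.0
```

```bash
python3 -c "
from h import *
avg()"
```

```text
t 17.75 Mz [0.217] 0.217 Fz -3.36 yaw 1.141 turned 1.4 foot N est -0.9
```

>>> arm_command(plan=[[-1,0.0005,0.001,0.001,0.1],[-1,0,0,0.0008,0.1]])

```text
clock: 18.05
eef_pos: [500.0, -84.5, 167.3]
eef_rot: [3.14, -0.0, 0.941]
wrist_force: [2.0, -1.9, 4.9]
finger_gap: 13.8
finger_force: 50.0
```

```bash
python3 -c "
from h import *
avg();st()"
```

```text
t 18.05 Mz [0.142] 0.142 Fz 4.93 yaw 0.941 turned 1.6 foot N est -3.3
t 18.1 pos [500.  -84.5 167.2] press [  1.2   0.5 167.2] rot [ 3.14  -0.     0.935] j [-0.24  0.24  1.69 -0.    1.21  0.4 ] F [ 2.  -1.1  4.6] M [-0.351 -0.445  0.066] gap 13.7 50.0
```

>>> arm_command(plan=[[-1,0,0,0.0007,0.1],[-1,0,0,0.0007,0.1]])

```text
clock: 18.35
eef_pos: [500.2, -84.6, 165.9]
eef_rot: [3.14, -0.001, 0.741]
wrist_force: [2.8, -3.8, 3.9]
finger_gap: 13.7
finger_force: 50.0
```

```bash
python3 -c "
from h import *
avg();st()"
```

```text
t 18.35 Mz [0.204] 0.204 Fz 3.92 yaw 0.741 turned 1.8 foot N est 4.5
t 18.4 pos [500.2 -84.7 165.9] press [  1.3   0.3 165.9] rot [ 3.14e+00 -1.00e-03  7.36e-01] j [-0.24  0.24  1.69 -0.    1.21  0.6 ] F [ 3.6 -3.1  4.8] M [-0.569 -0.669  0.147] gap 13.6 50.0
```

```bash
sed -i 's/; eyes.camera("side")$//' h.py; grep -c 'camera("side")' h.py
```

```text
0
```

>>> arm_command(plan=[[-1,0,0,0.0005,0.1]])

```text
clock: 18.52
eef_pos: [500.2, -84.7, 165.3]
eef_rot: [3.14, -0.001, 0.643]
wrist_force: [4.7, -2.9, 1.0]
finger_gap: 13.7
finger_force: 50.0
```

```bash
python3 -c "
from h import *
avg()"
```

```text
t 18.52 Mz [0.245] 0.245 Fz 1.02 yaw 0.643 turned 1.898 foot N est 7.4
```

>>> arm_command(plan=[[-1,0,0,0.0006,0.1]])

```text
clock: 18.65
eef_pos: [500.3, -84.8, 164.6]
eef_rot: [3.14, -0.001, 0.542]
wrist_force: [7.2, -5.0, 0.5]
finger_gap: 13.7
finger_force: 50.0
```

```bash
python3 -c "
from h import *
avg()"
```

```text
t 18.65 Mz [0.255] 0.255 Fz 0.52 yaw 0.542 turned 1.999 foot N est 8.4
```

>>> arm_command(plan=[[-1,0,0,0.0007,0.1]])

```text
clock: 18.77
eef_pos: [500.3, -84.9, 163.9]
eef_rot: [3.139, -0.001, 0.442]
wrist_force: [6.8, -5.2, 1.9]
finger_gap: 13.7
finger_force: 50.0
```

```bash
python3 -c "
from h import *
avg()"
```

```text
t 18.77 Mz [0.293] 0.293 Fz 1.86 yaw 0.442 turned 2.099 foot N est 15.2
```

>>> arm_command(plan=[[-1,0,0,0.0007,0.1]])

```text
clock: 18.9
eef_pos: [500.3, -85.0, 163.2]
eef_rot: [3.139, -0.002, 0.342]
wrist_force: [6.2, -7.0, 1.3]
finger_gap: 13.8
finger_force: 50.1
```

```bash
python3 -c "
from h import *
avg()"
```

```text
t 18.9 Mz [0.295] 0.295 Fz 1.29 yaw 0.342 turned 2.199 foot N est 14.9
```

>>> arm_command(plan=[[-1,0.0005,0.001,0.0003,0.03]])

```text
clock: 19.02
eef_pos: [500.5, -85.2, 162.9]
eef_rot: [3.141, -0.0, 0.313]
wrist_force: [-2.7, 2.1, 7.5]
finger_gap: 13.8
finger_force: 50.0
```

```bash
python3 -c "
from h import *
avg();st()"
```

```text
t 19.02 Mz [0.262] 0.262 Fz 7.47 yaw 0.313 turned 2.228 foot N est 16.4
t 19.02 pos [500.5 -85.2 162.9] press [ 1.800e+00 -1.000e-01  1.629e+02] rot [ 3.141 -0.     0.313] j [-0.24  0.25  1.69 -0.    1.2   1.02] F [-2.7  2.1  7.5] M [0.202 0.517 0.262] gap 13.8 50.0
```

>>> arm_command(plan=[[-1,0,0,0.0003,0.04]])

```text
clock: 19.15
eef_pos: [500.5, -85.2, 162.7]
eef_rot: [3.141, -0.0, 0.274]
wrist_force: [-0.3, -1.3, 6.6]
finger_gap: 13.5
finger_force: 50.0
```

```bash
python3 -c "
from h import *
avg();st()"
```

```text
t 19.15 Mz [0.253] 0.253 Fz 6.63 yaw 0.274 turned 2.267 foot N est 14.2
t 19.15 pos [500.5 -85.2 162.7] press [ 1.800e+00 -1.000e-01  1.627e+02] rot [ 3.141 -0.     0.274] j [-0.24  0.25  1.69 -0.    1.2   1.06] F [-0.3 -1.3  6.6] M [-0.366  0.029  0.253] gap 13.5 50.0
```

A fit over the last six readings puts the foot force at about 15 N. I'll let go and rise straight up.

>>> arm_command(plan=[[-1,0,0,0,0],[1,0,0,0,0],[1,0,0,0,0],[1,0,0,0,0],[1,0,0,0,0],[1,0,0,0,0],[1,0,0,0,0],[1,0,0,0,0],[1,0,0,-0.02,0],[1,0,0,-0.04,0],[1,0,0,-0.04,0],[1,0,0,-0.02,0],[1,0,0,0,0],[1,0,0,0,0]])

```text
clock: 20.9
eef_pos: [500.1, -85.0, 280.9]
eef_rot: [-3.141, 0.001, 0.271]
wrist_force: [-0.6, -0.3, -0.2]
finger_gap: 93.8
finger_force: 0.0
```

Run:
```python
from h import *
s=st(); c=cam("wrist"); q=wpts(c); im=c["img"]; cv2.imwrite("pics/wrist6.png",im)
P=(q-O)@PR
hsv=cv2.cvtColor(im,cv2.COLOR_BGR2HSV); H,S,V=[hsv[...,i] for i in range(3)]
z=P[...,2]; near=np.hypot(P[...,0],P[...,1])<50
red=((H<8)|(H>172))&(S>120)&near&(z>182)
A=P[red]; print(red.sum(), A.mean(0), np.percentile(A[:,2],[5,50,95]), cv2.minAreaRect(A[:,:2].astype(np.float32)))
```

```text
t 20.9 pos [500.1 -85.  280.9] press [  1.3  -0.  280.9] rot [-3.141e+00  1.000e-03  2.710e-01] j [-0.24  0.16  1.52  0.    1.46  1.06] F [-0.6 -0.3 -0.2] M [-0.035 -0.032  0.008] gap 93.8 0.0
787 [9.24865036e-01 1.72997880e-02 1.88217075e+02] [185.21757918 188.11197146 189.57907683] ((8.957743644714355, -18.487281799316406), (51.778263092041016, 53.729244232177734), 23.75575065612793)
```

View pics/wrist6.png

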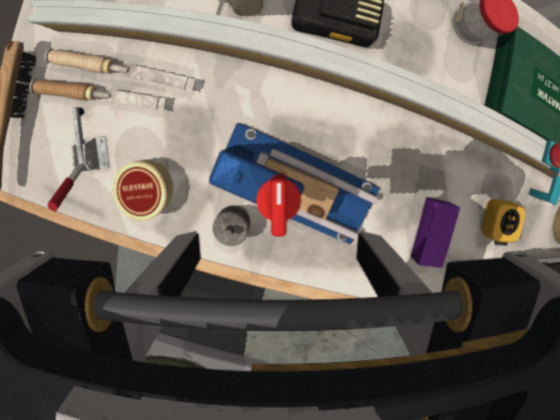

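The wrist view shows the knob released at (280,205) and the block under the head at (315,190). The tin, hole saw, tape and purple block are undisturbed. One last check of the block's rear end against the bed's end, which should read 65 mm.

Run:
```python
from h import *
c=cam("wrist"); q=wpts(c); P=(q-O)@PR; z=P[...,2]
hsv=cv2.cvtColor(c["img"],cv2.COLOR_BGR2HSV); H,S,V=[hsv[...,i] for i in range(3)]
b=(H>5)&(H<28)&(S>60)&(z>44)&(z<57)&(abs(P[...,0])<30)&(abs(P[...,1]+60)<70)
bed=(H>100)&(H<130)&(S>90)&(z>6)&(z<18)&(abs(P[...,0])<20)&(P[...,1]<-80)
print("block rear",np.percentile(P[b][:,1],[0,1,3]),"bed end",np.percentile(P[bed][:,1],[0,1,3]),"x",P[b][:,0].min(),P[b][:,0].max())
```

```text
block rear [-75.89465947 -74.63295574 -73.52307301] bed end [-138.67172272 -137.31319509 -136.06497274] x -21.56945994027152 24.32617321524695
```

The block is home: its rear end is 63 mm from the bed's end, 65 mm nominal and within calibration.

```bash
python3 -c "
from cell import ticket
print(ticket.sign_off())"
```

```text
the job is handed in; nothing more can be done
None
```

The pine block is home against the end stop, the foot holds it with about 15 N (estimated from the turning torque, give or take a few newtons), the knob is released, and the job is handed in.

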